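# Close the filter housing with its bayonet cover and hold it down

## Robot

A 6-joint arm with a two-finger parallel gripper is mounted at the origin on the work surface; the furniture and walls round the work are solid. World frame = base frame: x ahead of the robot, y to its left, z up, the work surface at z = 0. Lengths are in m, angles in rad, forces in N, time in s.
With the tool pointing down it reaches from about 0.3 to 0.775 m from the base axis. Payload 14.6 kg.
Tool frame: the origin (TCP) lies on the centre line of the jaws, within the pads' length; the fingertips stand 14 mm ahead of it and the grasp point (between the pads) lies 5 mm behind it (arm.tcp_to_tips is the distance from the TCP to the fingertips, in m); x points along the fingers, y is the direction in which the jaws open and shut, and the axes are right-handed (so a half turn about x gives the same grasp; the last joint's range is limited). The gripper opens to 94 mm and grips with 3 to 60 N. Pads are 16 mm wide; open, the fingers measure 119 mm over their backs; the gripper's body (75 mm by 177 mm) begins 78 mm behind the grasp point.
Start: joints at [1.187, 0.3, 1.521, -0, 1.321, -0.067], TCP at [0.171, 0.523, 0.189] pointing down, gripper open.
Joint ranges: [-3.03, 3.03], [-0.79, 2.21], [0.23, 2.52], [-1.04, 4.18], [0, 3.07], [-2.55, 2.55]. Speed limits (rad/s): [2.22, 2.22, 2.57, 3.14, 3.14, 3.14].

## Interface

Orientations are given as a 3x3 rotation matrix whose columns are the frame's x, y, z axes.
In Python, from plant import arm gives the robot as it stands.
- The arm moves only by the tool carry_out, never from a script. Its argument "series" is a list of rows, each a list of 3 entries, a list of its own where there are three numbers: the shift along the tool's x, y, z in cm, then the turn, a rotation vector about the tool's x, y, z in degrees, then the closure in counts, from 0 (fully open) to 255 (shut). In form: [[[x, y, z], [rx, ry, rz], fingers], ...]. A call has 1 to 20 rows; each row shifts and turns the commanded pose from where the row before left it, along the tool's axes as they then stand; what a row does not reach is not made up. A row lasts 1/12 s, in which the tool goes at most 41.7 mm and 7.16 degrees, less where a joint would pass 70% of its speed; a pose out of reach is approached as far as the arm can. A call is refused whole if a number of a shift passes 4.17 or a number of a turn 7.16, either way. A call with a gripper value outside its range is refused whole. The fingers move at their own pace and stop on an object; "force" is the grip in N (left out, the last holds). Time passes only in rows, so rows that do not move let the fingers close. It gives the time, the measured TCP pose, the force and the opening at its end, in the units of the state.
- arm.observe(): the state, without advancing time (a new reading comes with each control period).
- arm.snapshot(name): name is "side" or "top" or "wrist"; returns a dict with "img" (480x640x3 uint8, red, green, blue), "fovy" (degrees; the focal length in pixels is half the picture's height over the tangent of half this angle, whatever the lens; pixels are square), "cx", "cy" (the principal point, pixels), "world_from_camera" (4x4, takes a point from camera to world coordinates); the wrist camera has in their place "mount" (4x4, takes a point from camera to tool coordinates, whose origin is the TCP and whose axes are the tool frame's). Camera axes: x right, y down, z forward; pixel columns grow to the right and rows downward; lengths in m; the calibration is good to about 2 mm. The wrist camera is an equidistant fisheye: a pixel r from the principal point sees the ray r / f radians off the axis. A picture is of the moment at which its call begins: read the wrist's pose just before it. There is no depth.
- arm.sign_off(): hands the job in, once; it reports no verdict.
Trained networks look in a picture, given as the dict that the camera call returned (one of the last four; its "shot" number tells which), for a name from the list of things; names that differ only in an ending like _2 or _b are one class to them, and where a whole thing is asked for, a point or a joint stands for the part that bears it (a point fixed in the world has none). Each returns a list of dicts, best first, with "confidence" (0 to 1); they miss things now and then, are a little off and sometimes report something else, mostly with a low value. They report only what shows in the picture. A call takes as long as a camera call.
- arm.find_in(picture, target): "centre" ([x, y, z] in m, in the coordinates of the camera as it stood for that picture, good to about 4 mm: the middle of the surface that is visible of it).
The state is a dict: "t": time; "joints": joint angles; "dq": joint speeds; "joint_efforts": joint torques, N m; "position": TCP position; "tcp_rot": TCP orientation; "wrist_force": force on the tool from outside, world axes, zero at the start; "ft_torque": the same for the moment, N m; "grip_width": opening from 0.0 (shut) to 1.0 (fully open).
Only numpy, scipy, OpenCV 4.12 (cv2) and the standard library are available. Lean on these libraries where they do the work, as an engineer would, in place of code of your own. Each camera call takes 0.05 s, during which the arm holds its last target. There are 200 camera calls.

## Task

Open the top drawer of the small grey cabinet, take out the metal bayonet cover and close the filter housing with it: fit its two lugs into the two slots of the rim, push it down against the spring and turn it clockwise a quarter turn as far as it goes. Finish while still gripping the cover and pressing it down flush on the rim, so that I can tighten the lock screw; the spring lifts it off its seal if you stop pressing. Leave the other things on the bench where they stand.

Things in the scene. Friction and masses are not known exactly. Their poses are not given: they have to be found in the camera images.
- cabinet: grey two-drawer bench cabinet, fixed, 240 mm deep (its x) x 220 mm wide (its y) x 160 mm high; origin at the centre of its underside; its -x axis is the way the drawers come out (towards the robot). A film roll (50 mm high) and a booklet lie on the rear half of its top.
- cabinet_drawer0 (a joint): the TOP drawer: how far it is pulled out, in m, 0 shut, 0.165 at its stop; about 1 to 3 N moves it and it stays where it is left. Inside it is 178 mm wide and 195 mm long; its floor lies 90 mm above the cabinet's underside, its side walls rise 48 mm above that floor.
- cabinet_drawer0_handle (a point): middle of the top drawer's handle: a round steel bar 11 mm thick, 110 mm long along the cabinet's y, its centre 35 mm in front of the drawer's face and 38 mm below the cabinet's top; the point moves with the drawer and has the cabinet's axes
- bayonet_cover: loose steel cover, about 160 g, standing nose down in the front half of the top drawer (a plain black dust cap lies behind it). Origin at the centre of its nose's underside, z up. Nose 43 mm across, 16 mm long, foot bevelled. Two lugs 9 mm wide, 3 to 8 mm above the origin, stand out to 28.5 mm from the axis along its +x and -x. Half a turn makes no difference.
- cover_bar (a point): middle of the grip bar on the cover's top: 58 mm long along the cover's x (in line with the lugs), 14 mm wide along its y, 22 mm high; this point is on the axis, 32 mm above the cover's origin and halfway up the bar. The bar stands on a flange 66 mm across and 5 mm thick, whose underside is 16 mm above the origin.
- filter_housing: steel in-line filter housing on a 110 mm square foot plate, fixed. Origin at the centre of its underside, z up; collar 74 mm across, rim 85 mm up. A hose port sticks out to 68 mm from the axis at its +x and its -x, 32 mm up; a lock thumbscrew to 55 mm at its +y, 66 mm up. The cover goes in with its bar in line with the ports and ends with the bar crosswise to them.
- housing_rim (a point): centre of the rim; axes of the housing. Two slots for the lugs, 13 mm wide, open to 31 mm from the axis, lie at its +x and -x; the bore is 46 mm across, bevelled 2 mm. Below, each slot leads clockwise (from above) to a stop 1.48 rad away. Fully down, the flange sits on the rim (cover origin 16 mm below this point); once turned, the cover can rise only 3 mm.
- follower (a joint): the sprung plate inside the bore: how far it is pushed down, in m; 0 at rest, its top then 7 mm below the rim. The cover's nose meets it 9 mm before the flange reaches the rim; it reads about 0.009 with the flange on the rim. The spring pushes up with 6 N at first, 13 N with the cover fully down.
- tube_rack: yellow rack with microtubes, 58 x 130 x 43 mm, loose bystander, origin at its underside, its long side along its y
- vial: small vial 26 mm across, 54 mm high, loose bystander, origin at its underside
- tape_roll: roll of white tape lying flat, 62 mm across, 19 mm high, loose bystander, origin at its underside
- bottle_white: white bottle with blue cap, 56 mm across, 111 mm high, loose bystander, origin at its underside
- bottle_amber: amber bottle with black cap, 46 mm across, 91 mm high, loose bystander, origin at its underside
- canister: white screw-lid pot, 69 mm across, 126 mm high, loose bystander, origin at its underside

How it is judged:
On the way, in this order (a step that is already met when the one before it is completed fails the run):
1. the top drawer is open by more than 100 mm (value of joint cabinet_drawer0 above 0.1 m), for 0.2 s.
2. the cover is lifted out of the drawer, in the gripper (z of bayonet_cover in the frame of cabinet above 0.115 m and contact force between the fingers and bayonet_cover above 1 N), for 0.1 s.
3. the cover is pushed down through the slots against the spring, not yet turned (horizontal distance between bayonet_cover and housing_rim below 0.004 m and z of bayonet_cover in the frame of housing_rim below -0.0115 m and value of joint follower above 0.004 m and angle between the x axis of bayonet_cover and the x axis of filter_housing, either way round below 0.3 rad), for 0.1 s.
At the end, for the whole second after the job is handed in: The cover sits in the housing, within 3 mm of its axis and level within 0.06 rad, turned clockwise by at least 1.32 rad (the stop is at 1.48 rad), its flange pressed to within 1.5 mm of the rim against the spring (unpressed it stands 3 mm off), the gripper still holding it with more than 3 N (horizontal distance between bayonet_cover and housing_rim below 0.003 m and z of bayonet_cover in the frame of housing_rim below -0.0145 m and angle between bayonet_cover's own z axis and vertical below 0.06 rad and angle between the x axis of bayonet_cover and the y axis of filter_housing, either way round below 0.25 rad and value of joint follower above 0.0072 m and contact force between the fingers and bayonet_cover above 3 N); the arm keeps its last pose, push and grip.
It fails at once if a bystander is pushed more than 30 mm or knocked over (distance of any of tube_rack, vial, tape_roll, bottle_white, bottle_amber, canister from where it was at the start of the episode above 0.03 m or angle between any of vial, bottle_white, bottle_amber, canister's own z axis and vertical above 0.7 rad).
It also fails if it takes over 51 s, if anything falls off the work surface, if the arm or the gripper's body presses on something with over 40 N, if the wrist force passes 120 N, or if a joint passes its speed limit or range.

## Working session

There is one attempt and no reset: what is moved stays moved. The work goes in short steps, Python scripts to look and compute and a tool call to move; the robot and the scene stay as the last step left them, time stands still between calls to the robot, and variables do not carry over. Pictures are saved under pics/ and viewed, about 8 in all and at most 12, crops included, and the job is handed in when it is done.

Besides the shell and the picture viewer there is one more tool, called after "Request:" by a JSON object that holds its "method" and its "body". carry_out: Moves the arm, as the interface text tells. Its arguments: {"type":"object","properties":{"series":{"type":"array","items":{"type":"array"}},"force":{"type":"number"}},"required":["series"]}

```bash
mkdir -p pics; cat > h.py <<'E'
import numpy as np, cv2
from plant import arm
def toworld(p,c,st=None):
    if 'world_from_camera' in p: T=np.array(p['world_from_camera'])
    else:
        W=np.eye(4); W[:3,:3]=st['tcp_rot']; W[:3,3]=st['position']; T=W@np.array(p['mount'])
    return T[:3,:3]@np.array(c)+T[:3,3]
def save(p,n): cv2.imwrite('pics/'+n+'.png',p['img'][:,:,::-1])
def find(p,names,st=None):
    for n in names:
        for d in arm.find_in(p,n)[:2]:
            print(n,round(d['confidence'],2),np.round(toworld(p,d['centre'],st),4))
E
python3 - <<'E'
from h import *
names=["cabinet","cabinet_drawer0_handle","filter_housing","tube_rack","vial","tape_roll","bottle_white","bottle_amber","canister"]
for c in ["side","top"]:
    p=arm.snapshot(c); save(p,c+'0'); print(c,p['fovy'],p['cx'],p['cy'],np.round(p['world_from_camera'],3).tolist()); find(p,names)
s=arm.observe(); print(s)
E
```

```text
side 57.62555370752402 320.4014451132222 235.2970304499741 [[0.882, -0.302, 0.362, 0.259], [-0.471, -0.527, 0.707, -0.578], [-0.023, -0.795, -0.607, 0.657], [0.0, 0.0, 0.0, 1.0]]
cabinet 0.66 [ 0.7096 -0.2585  0.1533]
cabinet 0.47 [0.5895 0.1407 0.0762]
cabinet_drawer0_handle 0.79 [ 0.621  -0.1839  0.122 ]
filter_housing 0.72 [0.5766 0.1121 0.0309]
tube_rack 0.57 [0.3866 0.0116 0.0337]
vial 0.92 [ 0.4173 -0.1302  0.032 ]
tape_roll 0.77 [ 0.3901 -0.2149  0.0178]
bottle_white 0.79 [0.4978 0.3642 0.0622]
bottle_amber 0.65 [0.4262 0.3426 0.051 ]
canister 0.74 [0.5791 0.3843 0.0782]
canister 0.47 [0.5794 0.1106 0.0324]
top 49.88848012068171 314.68826266218304 240.70648959529942 [[0.041, -0.979, 0.201, 0.373], [-0.999, -0.04, 0.008, 0.07], [0.0, -0.201, -0.98, 1.158], [0.0, 0.0, 0.0, 1.0]]
cabinet 0.59 [ 0.7239 -0.1853  0.1625]
cabinet_drawer0_handle 0.65 [ 0.6315 -0.1562  0.1335]
filter_housing 0.95 [0.5838 0.1333 0.034 ]
filter_housing 0.42 [ 0.3924 -0.2103  0.023 ]
tube_rack 0.92 [0.3902 0.04   0.0324]
vial 0.34 [0.3879 0.0369 0.0338]
tape_roll 0.91 [ 0.3947 -0.2088  0.0228]
bottle_whit
[... 230 characters left out ...]
 -1.80165689e-05,
        1.32069586e+00, -6.66026158e-02]), 'dq': array([ 0.00112455,  0.00138615, -0.00043123, -0.00074675,  0.00201624,
       -0.00069974]), 'joint_efforts': array([ 2.02491698e-03, -5.31644118e+01, -3.52932894e+01,  7.09686172e-02,
        2.10781780e-02,  3.34496906e-05]), 'position': array([0.17134488, 0.52263146, 0.18908701]), 'tcp_rot': array([[ 4.51162284e-05,  3.11513998e-01,  9.50241563e-01],
       [ 6.51879162e-05,  9.50241561e-01, -3.11514000e-01],
       [-9.99999997e-01,  7.59986041e-05,  2.25643669e-05]]), 'wrist_force': array([-0.46702033,  0.26980701, -0.89984144]), 'ft_torque': array([0.01646794, 0.00081712, 0.00789437]), 'grip_width': 0.9992590652396304}
```

View pics/side0.png

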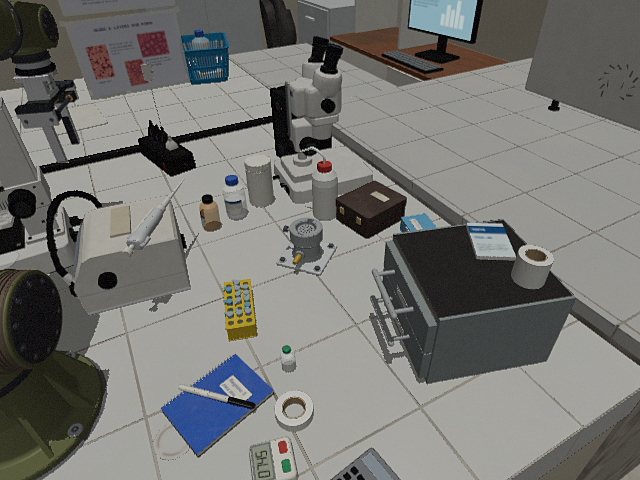

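View pics/top0.png

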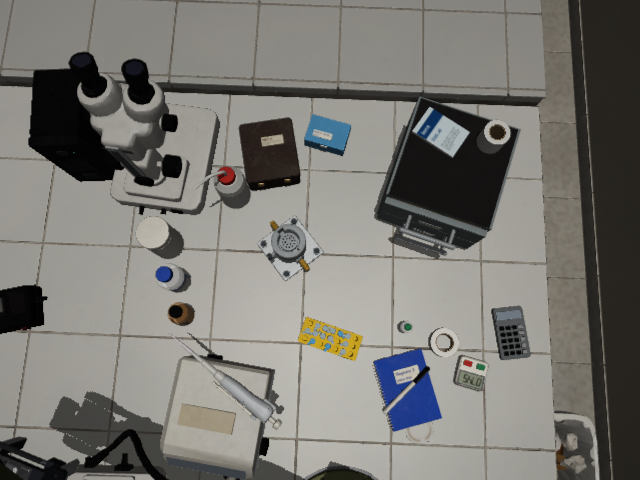

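The side view shows the housing at (305,240) with a brass port facing the camera, and the handles at about (390,300). The top view shows the cabinet at (450,170), the top handle at about (420,245), and the housing at (290,242) with brass parts at (275,226) and (304,266). I'll zoom in to get the orientations.

```bash
python3 - <<'E'
from h import *
t=cv2.imread('pics/top0.png')
a=cv2.resize(t[85:265,365:530],None,fx=3,fy=3,interpolation=cv2.INTER_CUBIC)
b=cv2.resize(t[205:285,250:330],None,fx=3.8,fy=3.8,interpolation=cv2.INTER_CUBIC)
s=cv2.imread('pics/side0.png')
c=cv2.resize(s[205:285,260:340],None,fx=3,fy=3,interpolation=cv2.INTER_CUBIC)
o=np.zeros((560,800,3),np.uint8); o[:540,:495]=a; o[:304,495:799]=b; o[310:550,500:740]=c
cv2.imwrite('pics/m.png',o)
E
```

```text
(no output)
```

View pics/m.png

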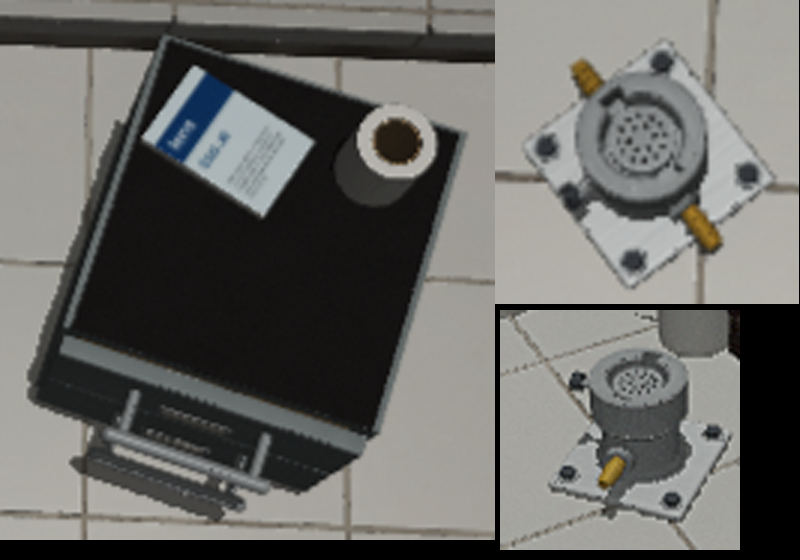

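```bash
cat >> h.py <<'E'
def bp(T,fovy,cx,cy,uv,z):
    f=240/np.tan(np.radians(fovy)/2); d=T[:3,:3]@np.array([(uv[0]-cx)/f,(uv[1]-cy)/f,1]); return T[:3,3]+d*(z-T[2,3])/d[2]
E
python3 - <<'E'
from h import *
p=arm.snapshot('top');T=np.array(p['world_from_camera'])
B=lambda u,z:bp(T,p['fovy'],p['cx'],p['cy'],u,z)
for n,u,z in [('RL',(166,37),.16),('RR',(466,131),.16),('RF',(376,435),.16),('LF',(62,338),.16),('F1',(60,352),.16),('F2',(362,455),.16),('h1',(108,434),.125),('h2',(268,488),.125)]:
    print(n,np.round(B((u[0]/3+365,u[1]/3+85),z),4))
for n,u,z in [('pA',(580,75),.036),('pB',(712,240),.036),('rim',(641,138),.085),('scr',(568,195),.066),('c1',(521,148),.004),('c2',(665,40),.004),('c3',(776,180),.004),('c4',(630,288),.004)]:
    print(n,np.round(B(((u[0]-495)/3.8+250,u[1]/3.8+205),z),4))
w=arm.snapshot('wrist'); print(w['fovy'],w['cx'],w['cy'],np.round(w['mount'],3).tolist())
E
```

```text
RL [ 0.8921 -0.1308  0.16  ]
RR [ 0.8304 -0.3373  0.16  ]
RF [ 0.6129 -0.2694  0.16  ]
LF [ 0.6709 -0.0612  0.16  ]
F1 [ 0.6612 -0.06    0.16  ]
F2 [ 0.5989 -0.2598  0.16  ]
h1 [ 0.6145 -0.0982  0.125 ]
h2 [ 0.5813 -0.207   0.125 ]
pA [0.6349 0.1745 0.036 ]
pB [0.5402 0.0927 0.036 ]
rim [0.5887 0.1338 0.085 ]
scr [0.5581 0.1745 0.066 ]
c1 [0.596  0.2102 0.004 ]
c2 [0.6662 0.1272 0.004 ]
c3 [0.5827 0.0567 0.004 ]
c4 [0.5144 0.1405 0.004 ]
65.70646984690485 327.8808109961848 237.33518596291947 [[-0.001, -0.268, 0.963, -0.195], [1.0, 0.0, 0.001, -0.001], [-0.0, 0.963, 0.268, -0.078], [0.0, 0.0, 0.0, 1.0]]
```

The cabinet yaw is about −17° and the handle is at about (0.598, −0.154, 0.122). The housing is at (0.589, 0.134) with yaw about 40°. First I rise and turn, then move above the handle.

Request:
{"method": "carry_out", "body": {"series": [[[-4,0,0],[7,0,0],0],[[-4,0,0],[7,0,0],0],[[-4,0,0],[7,0,0],60],[[-3,0,0],[7,0,0],120],[[0,0,0],[7,0,0],179],[[0,0,0],[7,0,0],179],[[0,0,0],[7,0,0],179],[[0,0,0],[7,0,0],179],[[0,0,0],[7,0,0],179],[[0,0,0],[7,0,0],179],[[0,0,0],[7,0,0],179],[[0,0,0],[7,0,0],179],[[0,0,0],[4.85,0,0],179]]}}

```text
t: 2.18
position: [0.1713, 0.5226, 0.339]
tcp_rot: [[-0.0, 0.954, -0.299], [-0.0, -0.299, -0.954], [-1.0, -0.0, 0.0]]
wrist_force: [0.9, 0.4, 0.8]
grip_width: 0.303
```

Request:
{"method": "carry_out", "body": {"series": [[[0,3,2.6],[0,0,0],179],[[0,3,2.6],[0,0,0],179],[[0,3,2.6],[0,0,0],179],[[0,3,2.6],[0,0,0],179],[[0,3,2.6],[0,0,0],179],[[0,3,2.6],[0,0,0],179],[[0,3,2.6],[0,0,0],179],[[0,3,2.6],[0,0,0],179],[[0,3,2.6],[0,0,0],179],[[0,3,2.6],[0,0,0],179],[[0,3,2.6],[0,0,0],179],[[0,3,2.6],[0,0,0],179],[[0,3,2.6],[0,0,0],179],[[0,3,2.6],[0,0,0],179],[[0,3,2.6],[0,0,0],179],[[0,3,2.6],[0,0,0],179],[[0,3,2.6],[0,0,0],179],[[0,3,2.6],[0,0,0],179],[[2,0,0],[0,0,0],179],[[2,0,0],[0,0,0],179]]}}

```text
t: 3.85
position: [0.5517, -0.0848, 0.2982]
tcp_rot: [[0.001, 0.956, -0.295], [-0.0, -0.295, -0.956], [-1.0, 0.001, 0.0]]
wrist_force: [0.5, 0.4, 0.0]
grip_width: 0.302
```

```bash
cat >> h.py <<'E'
def wbp(w,st,uv,z):
    f=240/np.tan(np.radians(w['fovy'])/2); M=np.array(w['mount']); W=np.eye(4); W[:3,:3]=st['tcp_rot']; W[:3,3]=st['position']; T=W@M
    v=np.array([uv[0]-w['cx'],uv[1]-w['cy']]); r=np.hypot(*v); a=r/f
    d=T[:3,:3]@np.array([*(v/r*np.sin(a)),np.cos(a)]); return T[:3,3]+d*(z-T[2,3])/d[2]
E
python3 - <<'E'
from h import *
s=arm.observe(); w=arm.snapshot('wrist'); save(w,'w1'); print(s['t'],s['position'],s['tcp_rot'],s['grip_width'],s['joints'])
find(w,["cabinet_drawer0_handle"],s)
E
```

```text
3.85 [ 0.55172358 -0.08476118  0.29821176] [[ 5.33755476e-04  9.55510123e-01 -2.94957828e-01]
 [-1.72043570e-04 -2.94957778e-01 -9.55510272e-01]
 [-9.99999843e-01  5.60754438e-04  6.95404369e-06]] 0.30173626094639633 [-2.18026275e-01  2.61822234e-01  1.31969802e+00 -5.25210649e-05
  1.55951407e+00  8.13856835e-02]
```

View pics/w1.png

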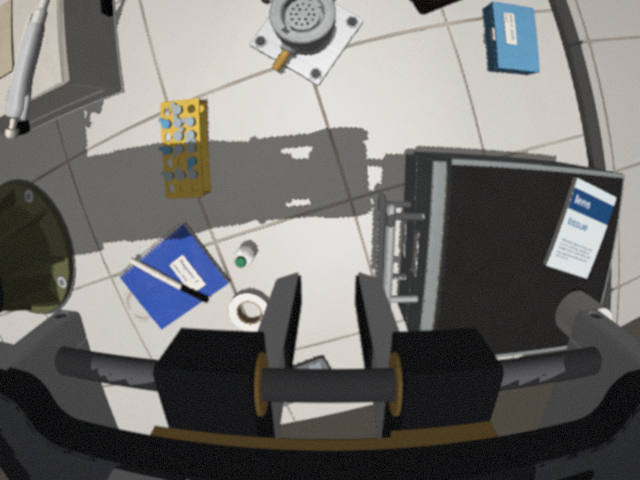

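The upper handle bar runs from (390,203) to (393,303), and the front edge strip is almost vertical in the image.

```bash
python3 - <<'E'
from h import *
s=arm.observe(); w=arm.snapshot('wrist')
R=s['tcp_rot']
for n,u,z in [('h1',(390,203),.122),('h2',(393,303),.122),('e1',(435,160),.16),('e2',(431,330),.16)]:
    x=wbp(w,s,u,z); print(n,np.round(x,4),'tool',np.round(R.T@(x-s['position']),4))
E
```

```text
h1 [ 0.6129 -0.0905  0.122 ] tool [ 0.1736  0.0632 -0.0114]
h2 [ 0.5888 -0.1999  0.122 ] tool [0.1736 0.0722 0.1003]
e1 [ 0.6598 -0.0553  0.16  ] tool [ 0.1354  0.0975 -0.0588]
e2 [ 0.6188 -0.2241  0.16  ] tool [0.1354 0.1078 0.1146]
```

Request:
{"method": "carry_out", "body": {"series": [[[0,3.3,2.4],[0,0,0],179],[[0,3.3,2.4],[0,0,0],179],[[3.5,0,0],[0,0,0],179],[[3.5,0,0],[0,0,0],179],[[2.5,0,0],[0,0,0],179],[[0,0,0],[0,0,0],179]]}}

```text
t: 4.5
position: [0.5987, -0.1473, 0.2003]
tcp_rot: [[-0.006, 0.956, -0.292], [0.002, -0.292, -0.956], [-1.0, -0.006, -0.0]]
wrist_force: [-0.1, 0.1, -0.3]
grip_width: 0.3
```

```bash
python3 - <<'E'
from h import *
s=arm.observe(); w=arm.snapshot('wrist'); save(w,'w2'); print(s['t'],s['position'])
find(w,["cabinet_drawer0_handle"],s)
E
```

```text
4.5 [ 0.59866631 -0.14732191  0.20026416]
cabinet_drawer0_handle 0.85 [ 0.6364 -0.1253  0.137 ]
```

View pics/w2.png

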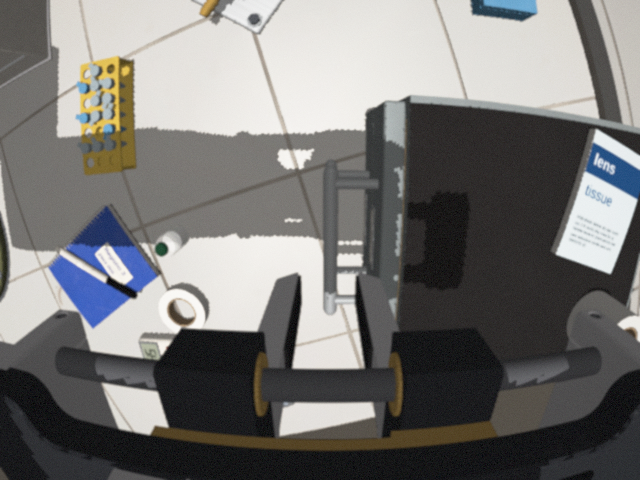

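The bar at x≈330 lines up with the jaw centre at 328. I go down and grip.

```bash
python3 - <<'E'
from h import *
s=arm.observe(); w=arm.snapshot('wrist')
R=s['tcp_rot']
for n,u,z in [('h1',(331,165),.122),('h2',(330,305),.122)]:
    x=wbp(w,s,u,z); print(n,np.round(x,4),'tool',np.round(R.T@(x-s['position']),4))
E
```

```text
h1 [ 0.6193 -0.0947  0.122 ] tool [ 0.0841  0.0024 -0.0562]
h2 [ 0.5853 -0.2042  0.122 ] tool [0.0841 0.0019 0.0584]
```

Request:
{"method": "carry_out", "body": {"series": [[[3,0,0],[0,0,0],179],[[3,0,0],[0,0,0],179],[[2.3,0,0],[0,0,0],179],[[0,0,0],[0,0,0],255],[[0,0,0],[0,0,0],255],[[0,0,0],[0,0,0],255],[[0,0,0],[0,0,0],255],[[0,0,0],[0,0,0],255]], "force": 20}}

```text
t: 5.32
position: [0.6008, -0.1482, 0.1231]
tcp_rot: [[0.003, 0.956, -0.292], [-0.001, -0.292, -0.956], [-1.0, 0.003, 0.0]]
wrist_force: [-0.2, -0.2, 0.6]
grip_width: 0.01
```

```bash
python3 - <<'E'
from h import *
s=arm.observe(); w=arm.snapshot('wrist'); p=arm.snapshot('side'); print(s['t'],s['position'],s['grip_width'],s['wrist_force'])
o=np.zeros((480,800,3),np.uint8); o[:300,:400]=cv2.resize(w['img'],(400,300))[:,:,::-1]
o[:400,400:]=cv2.resize(p['img'][200:350,320:470],(400,400),interpolation=cv2.INTER_CUBIC)[:,:,::-1]
cv2.imwrite('pics/m2.png',o)
E
```

```text
5.3167 [ 0.60078306 -0.14823075  0.12311655] 0.01040090408932803 [-0.22502703 -0.19972627  0.64692594]
```

View pics/m2.png

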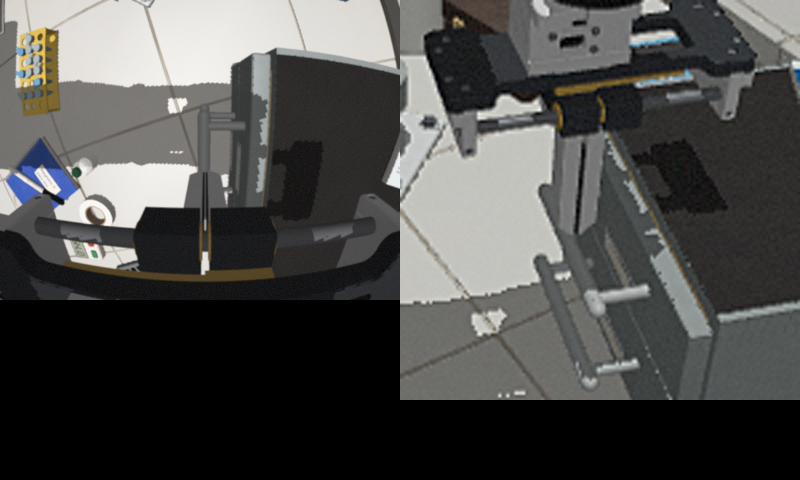

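The fingers shut at the top of the bar without gripping it. I reopen and go lower.

Request:
{"method": "carry_out", "body": {"series": [[[-1,0,0],[0,0,0],175],[[0,0,0],[0,0,0],175],[[0,0,0],[0,0,0],175]]}}

```text
t: 5.67
position: [0.6004, -0.1481, 0.1321]
tcp_rot: [[0.002, 0.956, -0.292], [-0.0, -0.292, -0.956], [-1.0, 0.002, -0.0]]
wrist_force: [0.3, -0.4, 0.1]
grip_width: 0.18
```

```bash
python3 - <<'E'
from h import *
s=arm.observe(); w=arm.snapshot('wrist'); print(arm.tcp_to_tips,s['t'],s['position'],s['grip_width'],s['wrist_force'])
cv2.imwrite('pics/w3.png',cv2.resize(w['img'][120:330,220:460],(720,630))[:600,:,::-1])
E
```

```text
0.014 5.6667 [ 0.60037762 -0.14812359  0.13208128] 0.18025900815769058 [ 0.27316328 -0.4096709   0.13934503]
```

View pics/w3.png

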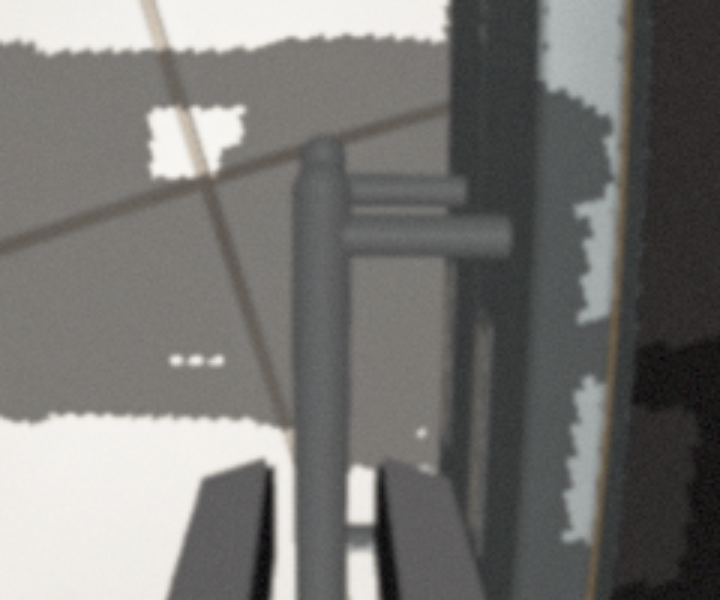

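Request:
{"method": "carry_out", "body": {"series": [[[0,0,0],[0,0,0],175],[[1,0,0],[0,0,0],175],[[1,0,0],[0,0,0],175],[[0.7,0,0],[0,0,0],175],[[0,0,0],[0,0,0],175],[[0,0,0],[0,0,0],175]]}}

```text
t: 6.22
position: [0.5997, -0.1479, 0.1032]
tcp_rot: [[-0.001, 0.956, -0.292], [0.0, -0.292, -0.956], [-1.0, -0.001, 0.0]]
wrist_force: [0.1, 0.9, -0.3]
grip_width: 0.314
```

Request:
{"method": "carry_out", "body": {"series": [[[0,0,0],[0,0,0],255],[[0,0,0],[0,0,0],255],[[0,0,0],[0,0,0],255],[[0,0,0],[0,0,0],255]]}}

```text
t: 6.55
position: [0.6, -0.148, 0.1044]
tcp_rot: [[0.0, 0.956, -0.292], [-0.0, -0.292, -0.956], [-1.0, 0.0, 0.0]]
wrist_force: [-2.5, 0.2, 1.3]
grip_width: 0.109
```

Gripped (opening matches the 11 mm bar). Now I pull the drawer.

Request:
{"method": "carry_out", "body": {"series": [[[0,-0.5,0],[0,0,0],255],[[0,-1,0],[0,0,0],255],[[0,-1,0],[0,0,0],255],[[0,-1,0],[0,0,0],255],[[0,-1,0],[0,0,0],255],[[0,-1,0],[0,0,0],255],[[0,-1,0],[0,0,0],255],[[0,-1,0],[0,0,0],255],[[0,-1,0],[0,0,0],255],[[0,-1,0],[0,0,0],255],[[0,-1,0],[0,0,0],255],[[0,-1,0],[0,0,0],255],[[0,-1,0],[0,0,0],255],[[0,-1,0],[0,0,0],255],[[0,-1,0],[0,0,0],255],[[0,-1,0],[0,0,0],255],[[0,-0.5,0],[0,0,0],255],[[0,0,0],[0,0,0],255],[[0,0,0],[0,0,0],255]]}}

```text
t: 8.13
position: [0.4471, -0.1009, 0.1043]
tcp_rot: [[0.001, 0.956, -0.292], [0.001, -0.292, -0.956], [-1.0, 0.0, -0.001]]
wrist_force: [0.7, 5.6, 3.2]
grip_width: 0.11
```

```bash
python3 - <<'E'
from h import *
s=arm.observe(); w=arm.snapshot('wrist'); print(s['t'],s['position'],s['grip_width'],s['wrist_force'])
save(w,'w4'); find(w,["bayonet_cover","cover_bar","cabinet_drawer0_handle"],s)
p=arm.snapshot('top'); save(p,'t4'); find(p,["bayonet_cover","cover_bar","cabinet_drawer0_handle"])
p=arm.snapshot('side'); save(p,'s4'); find(p,["bayonet_cover","cover_bar","cabinet_drawer0_handle"])
E
```

```text
8.1333 [ 0.44711708 -0.10085221  0.10434789] 0.11031934719780366 [0.68572285 5.63663433 3.23637521]
bayonet_cover 0.72 [ 0.5542 -0.133   0.1106]
cover_bar 0.88 [ 0.5538 -0.1319  0.1139]
cabinet_drawer0_handle 0.7 [ 0.5363 -0.0926  0.0918]
bayonet_cover 0.83 [ 0.5739 -0.1355  0.1144]
cover_bar 0.73 [ 0.5726 -0.1394  0.1155]
cabinet_drawer0_handle 0.81 [ 0.5963 -0.1231  0.0907]
bayonet_cover 0.89 [ 0.5541 -0.1484  0.1093]
cover_bar 0.97 [ 0.5534 -0.1502  0.1111]
cabinet_drawer0_handle 0.75 [ 0.5569 -0.1498  0.1011]
```

View pics/w4.png

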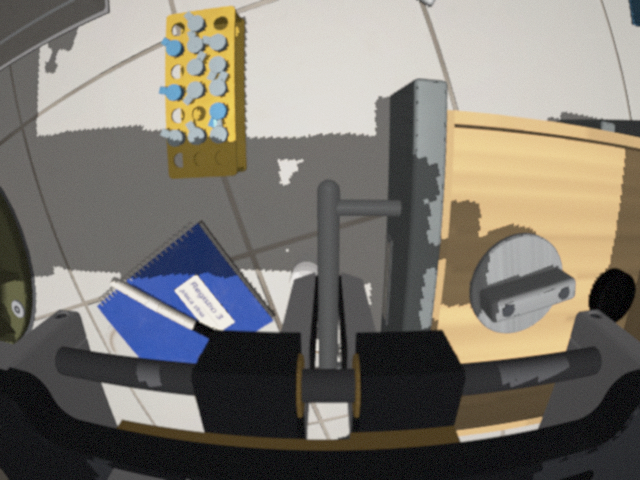

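The drawer is open by about 155 mm. The cover is visible at (522,283) with its bar at about −5° world yaw. I let go, rise, turn −102° about tool x and move over the cover.

Request:
{"method": "carry_out", "body": {"series": [[[0,0,0],[0,0,0],175],[[0,0,0],[0,0,0],175],[[0,0,0],[0,0,0],175],[[-2,0,0],[0,0,0],175],[[-3.5,0,0],[-7,0,0],130],[[-3.5,0,0],[-7,0,0],130],[[-3.5,0,0],[-7,0,0],130],[[-2.5,0,0],[-7,0,0],130],[[0,0,0],[-7,0,0],130],[[0,0,0],[-7,0,0],130],[[0,0,0],[-7,0,0],130],[[0,0,0],[-7,0,0],130],[[0,0,0],[-7,0,0],130],[[0,0,0],[-7,0,0],130],[[0,0,0],[-7,0,0],130],[[0,0,0],[-7,0,0],130],[[0,0,0],[-7,0,0],130],[[0,0,0],[-7,0,0],130],[[0,0,0],[-4,0,0],130]]}}

```text
t: 10.32
position: [0.447, -0.1015, 0.2539]
tcp_rot: [[-0.0, 0.081, 0.997], [-0.0, 0.997, -0.081], [-1.0, -0.0, -0.0]]
wrist_force: [0.1, -0.5, 0.5]
grip_width: 0.487
```

Request:
{"method": "carry_out", "body": {"series": [[[0,-0.6,3],[0,0,0],130],[[0,-0.6,3],[0,0,0],130],[[0,-0.6,3],[0,0,0],130],[[0,0,0],[0,0,0],130]]}}

```text
t: 10.65
position: [0.5378, -0.1282, 0.2521]
tcp_rot: [[-0.002, 0.088, 0.996], [0.0, 0.996, -0.088], [-1.0, 0.0, -0.002]]
wrist_force: [-0.7, -0.4, -0.8]
grip_width: 0.49
```

```bash
python3 - <<'E'
from h import *
s=arm.observe(); w=arm.snapshot('wrist'); print(s['t'],s['position'],s['tcp_rot'],s['grip_width'],s['wrist_force'])
save(w,'w5'); find(w,["bayonet_cover","cover_bar","cabinet_drawer0_handle"],s)
E
```

```text
10.65 [ 0.53777069 -0.12821192  0.25208102] [[-2.21383852e-03  8.76341563e-02  9.96150267e-01]
 [ 3.49150374e-04  9.96152715e-01 -8.76335957e-02]
 [-9.99997489e-01  1.53799608e-04 -2.23591875e-03]] 0.48995951759331746 [-0.71514126 -0.42892264 -0.82193904]
bayonet_cover 0.78 [ 0.5569 -0.1386  0.1079]
cover_bar 0.94 [ 0.5566 -0.1396  0.1104]
cabinet_drawer0_handle 0.71 [ 0.5402 -0.1342  0.0904]
cabinet_drawer0_handle 0.55 [ 0.5704 -0.1414  0.097 ]
```

View pics/w5.png

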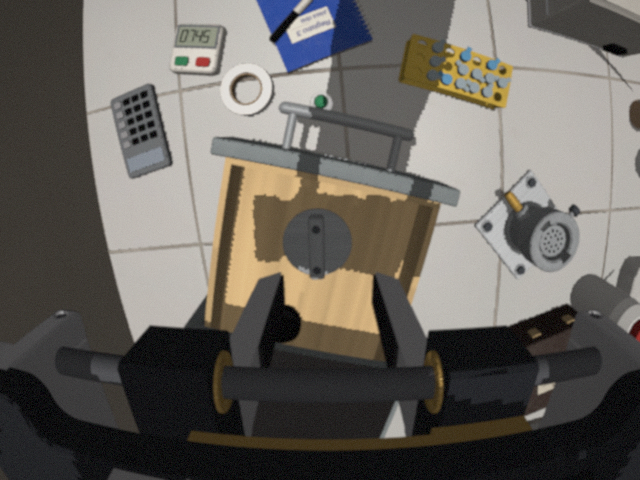

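The picture shows the bar vertical, from (316,222) to (317,275), so it lies along tool z, with its centre slightly left of the jaw centre.

```bash
python3 - <<'E'
from h import *
s=arm.observe(); w=arm.snapshot('wrist'); R=s['tcp_rot']
im=w['img'][205:290,270:365]; g=cv2.cvtColor(im,cv2.COLOR_RGB2GRAY)
cv2.imwrite('pics/c5.png',g)
for z in (.133,.120):
  for n,u in [('b1',(316.5,219)),('b2',(316.5,277)),('hole1',(316.5,228)),('hole2',(316.5,270)),]:
    x=wbp(w,s,u,z); print(z,n,np.round(x,4),'tool',np.round(R.T@(x-s['position']),4))
o=cv2.resize(im,None,fx=6,fy=6,interpolation=cv2.INTER_CUBIC); cv2.imwrite('pics/w5c.png',o[:,:,::-1])
E
```

```text
0.133 b1 [ 0.527  -0.1365  0.133 ] tool [ 0.1211 -0.0102 -0.0066]
0.133 b2 [ 0.581  -0.1417  0.133 ] tool [ 0.1211 -0.0107  0.0476]
0.133 hole1 [ 0.5351 -0.1373  0.133 ] tool [ 0.1211 -0.0103  0.0015]
0.133 hole2 [ 0.5742 -0.141   0.133 ] tool [ 0.1211 -0.0106  0.0408]
0.12 b1 [ 0.5299 -0.1372  0.12  ] tool [ 0.1341 -0.0106 -0.0037]
0.12 b2 [ 0.5861 -0.1426  0.12  ] tool [ 0.1341 -0.0111  0.0528]
0.12 hole1 [ 0.5383 -0.138   0.12  ] tool [ 0.1341 -0.0107  0.0048]
0.12 hole2 [ 0.579  -0.1419  0.12  ] tool [ 0.1341 -0.011   0.0457]
```

View pics/w5c.png

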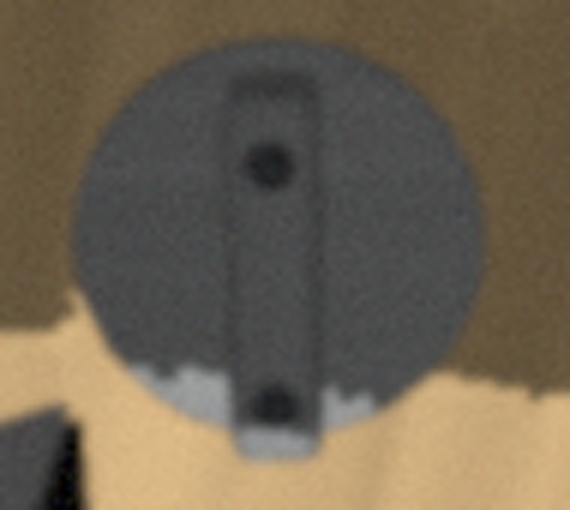

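From the flange size in the image, the cover sits about 10 mm lower than the nominal figures say, which explains the first slip on the handle. I shift over it and go down to z≈0.122, then feel for the flange.

Request:
{"method": "carry_out", "body": {"series": [[[0,-0.5,1.25],[0,0,0],130],[[0,-0.55,1.25],[0,0,0],130],[[3,0,0],[0,0,0],140],[[3,0,0],[0,0,0],150],[[3,0,0],[0,0,0],150],[[2,0,0],[0,0,0],150],[[1,0,0],[0,0,0],150],[[0.7,0,0],[0,0,0],150],[[0,0,0],[0,0,0],150],[[0,0,0],[0,0,0],150]]}}

```text
t: 11.73
position: [0.5594, -0.1397, 0.1284]
tcp_rot: [[0.002, 0.087, 0.996], [-0.0, 0.996, -0.087], [-1.0, -0.0, 0.002]]
wrist_force: [0.8, 0.1, -0.6]
grip_width: 0.414
```

Request:
{"method": "carry_out", "body": {"series": [[[0.2,0,0],[0,0,0],150],[[0.2,0,0],[0,0,0],150],[[0,0,0],[0,0,0],150]]}}

```text
t: 11.98
position: [0.5591, -0.1397, 0.1233]
tcp_rot: [[0.0, 0.087, 0.996], [-0.0, 0.996, -0.087], [-1.0, -0.0, 0.001]]
wrist_force: [0.6, -0.8, 0.3]
grip_width: 0.413
```

```bash
python3 - <<'E'
from h import *
s=arm.observe(); w=arm.snapshot('wrist'); print(s['t'],s['position'],s['grip_width'],s['wrist_force'])
o=np.concatenate([cv2.resize(w['img'][200:480,220:440],None,fx=2,fy=2)],1)
cv2.imwrite('pics/w6.png',o[:,:,::-1])
E
```

```text
11.9833 [ 0.55913478 -0.13966404  0.12331517] 0.4125165126104967 [ 0.59332637 -0.75327926  0.32293776]
```

View pics/w6.png

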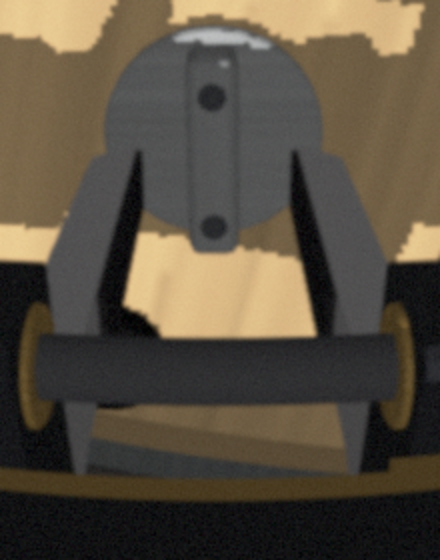

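```bash
python3 - <<'E'
from h import *
s=arm.observe(); w=arm.snapshot('wrist'); R=s['tcp_rot']
for z in (.133,.128,.123):
  for u in [(325.5,248.5),(327,313.5)]:
    x=wbp(w,s,u,z); print(z,'tool',np.round(R.T@(x-s['position']),4))
find(w,["cover_bar"],s)
E
```

```text
0.133 tool [-0.0097 -0.0017 -0.0204]
0.133 tool [-0.0097 -0.0009  0.0177]
0.128 tool [-0.0047 -0.0017 -0.0189]
0.128 tool [-0.0047 -0.0009  0.0202]
0.123 tool [ 0.0003 -0.0017 -0.0173]
0.123 tool [ 0.0003 -0.0009  0.0228]
cover_bar 0.84 [ 0.5553 -0.1407  0.1107]
```

Request:
{"method": "carry_out", "body": {"series": [[[0.3,0,0],[0,0,0],150],[[0,0,0],[0,0,0],150]]}}

```text
t: 12.3
position: [0.5589, -0.1396, 0.1196]
tcp_rot: [[-0.001, 0.087, 0.996], [0.0, 0.996, -0.087], [-1.0, 0.0, -0.001]]
wrist_force: [-0.3, 0.2, -0.1]
grip_width: 0.413
```

Request:
{"method": "carry_out", "body": {"series": [[[0.25,0,0],[0,0,0],150],[[0,0,0],[0,0,0],150]]}}

```text
t: 12.47
position: [0.5589, -0.1396, 0.117]
tcp_rot: [[-0.001, 0.087, 0.996], [0.0, 0.996, -0.087], [-1.0, 0.0, -0.001]]
wrist_force: [0.2, 0.2, -0.3]
grip_width: 0.41
```

Request:
{"method": "carry_out", "body": {"series": [[[0.2,0,0],[0,0,0],150],[[0,0,0],[0,0,0],150]]}}

```text
t: 12.63
position: [0.5589, -0.1396, 0.1152]
tcp_rot: [[-0.0, 0.087, 0.996], [0.0, 0.996, -0.087], [-1.0, 0.0, -0.0]]
wrist_force: [0.4, -0.4, -0.9]
grip_width: 0.416
```

Request:
{"method": "carry_out", "body": {"series": [[[0.2,0,0],[0,0,0],150],[[0,0,0],[0,0,0],150]]}}

```text
t: 12.8
position: [0.5589, -0.1396, 0.1132]
tcp_rot: [[-0.0, 0.087, 0.996], [0.0, 0.996, -0.087], [-1.0, 0.0, -0.0]]
wrist_force: [-0.1, -0.5, 0.4]
grip_width: 0.415
```

Request:
{"method": "carry_out", "body": {"series": [[[0.2,0,0],[0,0,0],150],[[0,0,0],[0,0,0],150]]}}

```text
t: 12.97
position: [0.5589, -0.1396, 0.1112]
tcp_rot: [[-0.0, 0.087, 0.996], [0.0, 0.996, -0.087], [-1.0, 0.0, -0.0]]
wrist_force: [-0.3, 0.5, 0.2]
grip_width: 0.412
```

Request:
{"method": "carry_out", "body": {"series": [[[0.2,0,0],[0,0,0],150],[[0,0,0],[0,0,0],150]]}}

```text
t: 13.13
position: [0.5589, -0.1396, 0.1092]
tcp_rot: [[-0.0, 0.087, 0.996], [0.0, 0.996, -0.087], [-1.0, 0.0, -0.0]]
wrist_force: [0.2, -0.4, 0.5]
grip_width: 0.413
```

Request:
{"method": "carry_out", "body": {"series": [[[0.2,0,0],[0,0,0],150],[[0,0,0],[0,0,0],150]]}}

```text
t: 13.3
position: [0.5589, -0.1396, 0.1072]
tcp_rot: [[-0.0, 0.087, 0.996], [0.0, 0.996, -0.087], [-1.0, 0.0, -0.0]]
wrist_force: [0.1, -0.4, 0.1]
grip_width: 0.415
```

Request:
{"method": "carry_out", "body": {"series": [[[0.2,0,0],[0,0,0],150],[[0,0,0],[0,0,0],150]]}}

```text
t: 13.47
position: [0.5589, -0.1396, 0.1052]
tcp_rot: [[-0.0, 0.087, 0.996], [0.0, 0.996, -0.087], [-1.0, 0.0, -0.0]]
wrist_force: [0.4, 0.6, -0.2]
grip_width: 0.41
```

Request:
{"method": "carry_out", "body": {"series": [[[0.15,0,0],[0,0,0],150],[[0,0,0],[0,0,0],150]]}}

```text
t: 13.63
position: [0.559, -0.1396, 0.1038]
tcp_rot: [[-0.0, 0.087, 0.996], [0.0, 0.996, -0.087], [-1.0, 0.0, -0.0]]
wrist_force: [0.2, -0.0, -0.1]
grip_width: 0.413
```

Request:
{"method": "carry_out", "body": {"series": [[[0.15,0,0],[0,0,0],150],[[0,0,0],[0,0,0],150]]}}

```text
t: 13.8
position: [0.559, -0.1396, 0.1023]
tcp_rot: [[-0.0, 0.087, 0.996], [0.0, 0.996, -0.087], [-1.0, 0.0, -0.0]]
wrist_force: [0.3, 0.5, -0.6]
grip_width: 0.414
```

```bash
python3 - <<'E'
from h import *
s=arm.observe(); p=arm.snapshot('side'); print(s['t'],s['position'],s['wrist_force'])
T=np.array(p['world_from_camera'])
find(p,["cover_bar","bayonet_cover","cabinet_drawer0_handle"])
# film-roll-free check: project predicted points for cabinet z offsets
f=240/np.tan(np.radians(p['fovy'])/2)
def pr(X):
    c=T[:3,:3].T@(np.array(X)-T[:3,3]); return np.round([p['cx']+f*c[0]/c[2],p['cy']+f*c[1]/c[2]],1)
for dz in (0,-.01,-.02):
    print(dz,'flange',pr((.5589,-.1396,.111+dz)),'bartop',pr((.5589,-.1396,.133+dz)),'tips',pr((.5589,-.1396,s['position'][2]-.014)))
save(p,'s7'); cv2.imwrite('pics/s7c.png',cv2.resize(p['img'][200:390,300:500],(760,570*760//800),interpolation=cv2.INTER_CUBIC)[:,:,::-1])
E
```

```text
13.8 [ 0.558977   -0.13961849  0.10231386] [ 0.31080879  0.54177161 -0.58808797]
bayonet_cover 0.61 [ 0.5447 -0.1465  0.1109]
bayonet_cover 0.45 [ 0.4166 -0.1352  0.0309]
cabinet_drawer0_handle 0.79 [ 0.5348 -0.1654  0.1037]
cabinet_drawer0_handle 0.51 [0.4291 0.3415 0.0511]
0 flange [360.9 300.7] bartop [361.4 291.6] tips [360.5 309.8]
-0.01 flange [360.7 304.8] bartop [361.2 295.8] tips [360.5 309.8]
-0.02 flange [360.6 308.8] bartop [361.  299.9] tips [360.5 309.8]
```

Request:
{"method": "carry_out", "body": {"series": [[[0.2,0,0],[0,0,0],150],[[0,0,0],[0,0,0],150]]}}

```text
t: 14.17
position: [0.5589, -0.1396, 0.1002]
tcp_rot: [[-0.0, 0.087, 0.996], [0.0, 0.996, -0.087], [-1.0, 0.0, -0.0]]
wrist_force: [-0.0, -0.2, -0.0]
grip_width: 0.416
```

Request:
{"method": "carry_out", "body": {"series": [[[0.2,0,0],[0,0,0],150],[[0,0,0],[0,0,0],150]]}}

```text
t: 14.33
position: [0.5589, -0.1396, 0.0982]
tcp_rot: [[-0.0, 0.087, 0.996], [0.0, 0.996, -0.087], [-1.0, 0.0, -0.0]]
wrist_force: [-0.2, -0.7, -0.2]
grip_width: 0.409
```

Request:
{"method": "carry_out", "body": {"series": [[[0,0,0],[0,0,0],255],[[0,0,0],[0,0,0],255],[[0,0,0],[0,0,0],255],[[0,0,0],[0,0,0],255],[[0,0,0],[0,0,0],255]], "force": 40}}

```text
t: 14.75
position: [0.5591, -0.1397, 0.0986]
tcp_rot: [[0.0, 0.087, 0.996], [-0.0, 0.996, -0.087], [-1.0, -0.0, 0.0]]
wrist_force: [0.7, 0.5, -0.9]
grip_width: 0.145
```

```bash
python3 - <<'E'
from h import *
s=arm.observe(); w=arm.snapshot('wrist'); p=arm.snapshot('side'); print(s['t'],s['position'],s['wrist_force'],s['grip_width'])
o=np.zeros((560,800,3),np.uint8)
o[:540,:440]=cv2.resize(w['img'][200:470,220:440],None,fx=2,fy=2)
o[:360,440:]=cv2.resize(p['img'][225:345,300:420],(360,360),interpolation=cv2.INTER_CUBIC)
cv2.imwrite('pics/m8.png',o[:,:,::-1]); find(w,["cover_bar","bayonet_cover"],s)
E
```

```text
14.75 [ 0.5590758  -0.13967937  0.09860927] [ 0.69934578  0.52152412 -0.8949339 ] 0.14516925285555618
cover_bar 0.94 [ 0.5491 -0.1411  0.1074]
cover_bar 0.54 [ 0.521  -0.1386  0.1077]
bayonet_cover 0.9 [ 0.5465 -0.1402  0.1095]
```

Gripped at about 14 mm. I lift, turn −45°, and fly to a viewing spot 5 cm past the housing along tool z.

Request:
{"method": "carry_out", "body": {"series": [[[-1,0,0],[0,0,0],255],[[-2,0,0],[0,0,0],255],[[-3,0,0],[0,0,0],255],[[-3,0,0],[0,0,0],255],[[-3,0,0],[0,0,0],255],[[-2,0,0],[0,0,0],255],[[0,0,0],[-6.5,0,0],255],[[0,0,0],[-6.5,0,0],255],[[0,0,0],[-6.5,0,0],255],[[0,0,0],[-6.5,0,0],255],[[0,0,0],[-6.5,0,0],255],[[0,0,0],[-6.5,0,0],255],[[0,0,0],[-6.5,0,0],255]]}}

```text
t: 16.03
position: [0.561, -0.1327, 0.2391]
tcp_rot: [[-0.002, -0.639, 0.769], [-0.007, 0.769, 0.639], [-1.0, -0.004, -0.006]]
wrist_force: [1.3, -1.4, -2.4]
grip_width: 0.142
```

Request:
{"method": "carry_out", "body": {"series": [[[0,1,1.3],[0,0,0],255],[[0,1.9,2.5],[0,0,0],255],[[0,1.9,2.5],[0,0,0],255],[[0,1.9,2.5],[0,0,0],255],[[0,1.9,2.5],[0,0,0],255],[[0,1.9,2.5],[0,0,0],255],[[0,1.9,2.5],[0,0,0],255],[[0,1.9,2.5],[0,0,0],255],[[0,1.9,2.5],[0,0,0],255],[[0,1.9,2.5],[0,0,0],255],[[0,0.9,1.2],[0,0,0],255],[[0,0,0],[0,0,0],255],[[0,0,0],[0,0,0],255]]}}

```text
t: 17.12
position: [0.6319, 0.1744, 0.2362]
tcp_rot: [[-0.003, -0.64, 0.768], [-0.007, 0.768, 0.64], [-1.0, -0.004, -0.007]]
wrist_force: [0.2, -1.0, -1.9]
grip_width: 0.146
```

```bash
python3 - <<'E'
from h import *
s=arm.observe(); w=arm.snapshot('wrist'); print(s['t'],s['position'],s['tcp_rot'],s['wrist_force'],s['grip_width'])
save(w,'w9'); N=["filter_housing","cover_bar","bayonet_cover"]; find(w,N,s)
p=arm.snapshot('side'); save(p,'s9'); find(p,N)
p=arm.snapshot('top'); save(p,'t9'); find(p,N)
E
```

```text
17.1167 [0.6319083  0.17442918 0.23616237] [[-0.00253032 -0.64022457  0.76818363]
 [-0.0074637   0.76817679  0.64019428]
 [-0.99996894 -0.0041136  -0.00672217]] [ 0.23897868 -1.04058826 -1.90742835] 0.14628438491390047
filter_housing 0.64 [0.5812 0.1396 0.051 ]
cover_bar 0.7 [0.6215 0.1641 0.2486]
cover_bar 0.36 [ 0.6178 -0.099   0.0878]
bayonet_cover 0.88 [0.6218 0.1677 0.2498]
filter_housing 0.78 [0.5752 0.1208 0.0498]
cover_bar 0.67 [0.6164 0.1553 0.247 ]
cover_bar 0.19 [ 0.673  -0.2198  0.1279]
bayonet_cover 0.62 [0.6237 0.1566 0.2482]
filter_housing 0.7 [0.5932 0.0855 0.0089]
```

View pics/w9.png

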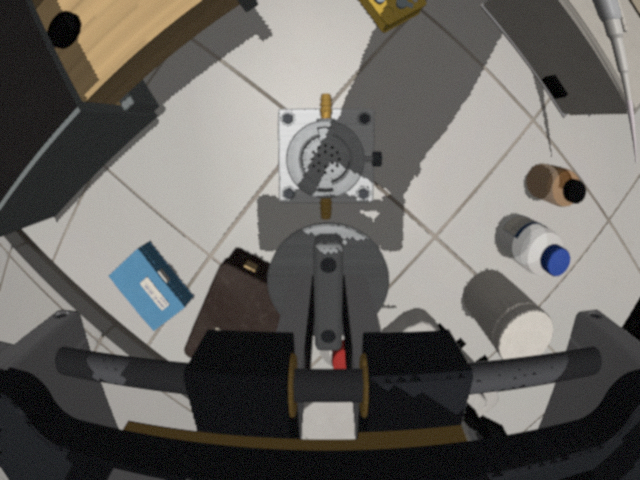

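The picture shows the held cover with its flange at about (328,280). The housing rim is at about (326,158), the ports line up vertically at x≈326, and the thumbscrew is on the right at (376,159). So the yaw is right, and I can refine the rim and cover centres numerically.

The evidence also says the real fingertips are about 30 mm shorter than documented: no contact was felt at either the handle or the flange. The TCP height itself agrees with the rim's size in the image.

```bash
python3 - <<'E'
from h import *
s=arm.observe(); w=arm.snapshot('wrist'); g=cv2.cvtColor(w['img'],cv2.COLOR_RGB2GRAY)
f=240/np.tan(np.radians(w['fovy'])/2); M=np.array(w['mount'])
def tl(uv,x):
    v=np.array([uv[0]-w['cx'],uv[1]-w['cy']]); r=np.hypot(*v); a=r/f
    d=M[:3,:3]@np.array([*(v/r*np.sin(a)),np.cos(a)]); return M[:3,3]+d*(x-M[0,3])/d[0]
x0,y0=270,100; c=cv2.resize(g[y0:220,x0:380],None,fx=4,fy=4,interpolation=cv2.INTER_CUBIC)
h=cv2.HoughCircles(c,cv2.HOUGH_GRADIENT_ALT,1.5,5,param1=200,param2=.6,minRadius=50,maxRadius=180)
print('rim', None if h is None else [(round(q[0]/4+x0,1),round(q[1]/4+y0,1),round(q[2]/4,1)) for q in h[0][:8]])
x0,y0=255,210; c=cv2.resize(g[y0:360,x0:400],None,fx=4,fy=4,interpolation=cv2.INTER_CUBIC)
h=cv2.HoughCircles(c,cv2.HOUGH_GRADIENT_ALT,1.5,5,param1=200,param2=.4,minRadius=180,maxRadius=300)
print('flange', None if h is None else [(round(q[0]/4+x0,1),round(q[1]/4+y0,1),round(q[2]/4,1)) for q in h[0][:4]])
# brass ports
hsv=cv2.cvtColor(w['img'],cv2.COLOR_RGB2HSV); m=((hsv[...,0]>10)&(hsv[...,0]<28)&(hsv[...,1]>150)&(hsv[...,2]>50))
for a,b in ((85,122),(192,225)):
    ys,xs=np.nonzero(m[a:b,310:345]); print('port',len(xs),xs.mean()+310,ys.mean()+a,ys.min()+a,ys.max()+a)
for uv,x in [((326.5,158.5),.151),((326,94),.204),((326,219),.204),((376,159),.170),((329,264),-.032),((329,337),-.032),((328,222),-.010)]: print(uv,np.round(tl(uv,x),4))
E
```

```text
rim None
flange None
port 60 325.75 106.13333333333333 96 116
port 71 326.0845070422535 208.61971830985917 200 217
(326.5, 158.5) [ 0.151  -0.0015 -0.0577]
(326, 94) [ 0.204  -0.0022 -0.124 ]
(326, 219) [ 0.204  -0.0022  0.012 ]
(376, 159) [ 0.17    0.0471 -0.0565]
(329, 264) [-0.032   0.0003 -0.0201]
(329, 337) [-0.032   0.0003  0.0194]
(328, 222) [-0.01   -0.0002 -0.035 ]
```

Request:
{"method": "carry_out", "body": {"series": [[[0,0,-1.4],[0,0,0],255],[[0,0,-1.4],[0,0,0],255],[[0,-0.1,-1.4],[0,0,0],255],[[0,-0.08,-1.4],[0,0,0],255],[[2,0,0],[0,0,0],255],[[3,0,0],[0,0,0],255],[[3,0,0],[0,0,0],255],[[2,0,0],[0,0,0],255],[[1,0,0],[0,0,0],255],[[0.8,0,0],[0,0,0],255],[[0,0,0],[0,0,0],255],[[0,0,0],[0,0,0],255]]}}

```text
t: 18.77
position: [0.5905, 0.1361, 0.1195]
tcp_rot: [[-0.001, -0.639, 0.769], [-0.007, 0.769, 0.639], [-1.0, -0.005, -0.005]]
wrist_force: [-0.7, -0.6, -1.0]
grip_width: 0.144
```

```bash
python3 - <<'E'
from h import *
s=arm.observe(); w=arm.snapshot('wrist'); p=arm.snapshot('side'); q=arm.snapshot('top')
save(w,'w10');save(p,'s10');save(q,'t10')
print(s['t'],s['position'],s['tcp_rot'][:,0],s['wrist_force'],s['grip_width'])
o=np.zeros((600,800,3),np.uint8)
o[:300,:400]=cv2.resize(w['img'],(400,300))
o[:400,400:]=cv2.resize(p['img'][190:290,255:355],(400,400),interpolation=cv2.INTER_CUBIC)
o[300:600,:300]=cv2.resize(q['img'][190:290,240:340],(300,300))
cv2.imwrite('pics/m10.png',o[:,:,::-1])
E
```

```text
18.7667 [0.59046272 0.13606405 0.11945252] [-9.01771900e-04 -7.05463056e-03 -9.99974709e-01] [-0.7392956  -0.64536525 -0.99206515] 0.14409965701379532
```

No more pictures are available, so I go on by force. I step down gently.

Request:
{"method": "carry_out", "body": {"series": [[[1,0,0],[0,0,0],255],[[0.8,0,0],[0,0,0],255],[[0.4,0,0],[0,0,0],255],[[0,0,0],[0,0,0],255]]}}

```text
t: 19.25
position: [0.5892, 0.1357, 0.0949]
tcp_rot: [[-0.004, -0.639, 0.769], [-0.008, 0.769, 0.639], [-1.0, -0.003, -0.008]]
wrist_force: [-0.1, 0.6, -1.1]
grip_width: 0.141
```

Request:
{"method": "carry_out", "body": {"series": [[[0.2,0,0],[0,0,0],255],[[0,0,0],[0,0,0],255]]}}

```text
t: 19.42
position: [0.5899, 0.1358, 0.0942]
tcp_rot: [[-0.002, -0.639, 0.769], [-0.007, 0.769, 0.639], [-1.0, -0.004, -0.006]]
wrist_force: [-0.3, -0.3, -2.6]
grip_width: 0.144
```

Request:
{"method": "carry_out", "body": {"series": [[[0.2,0,0],[0,0,0],255],[[0,0,0],[0,0,0],255]]}}

```text
t: 19.58
position: [0.5899, 0.1358, 0.0923]
tcp_rot: [[-0.002, -0.639, 0.769], [-0.007, 0.769, 0.639], [-1.0, -0.004, -0.006]]
wrist_force: [-0.4, 0.1, -2.7]
grip_width: 0.149
```

Request:
{"method": "carry_out", "body": {"series": [[[0.2,0,0],[0,0,0],255],[[0,0,0],[0,0,0],255]]}}

```text
t: 19.75
position: [0.5898, 0.1357, 0.0902]
tcp_rot: [[-0.002, -0.639, 0.769], [-0.007, 0.769, 0.639], [-1.0, -0.004, -0.006]]
wrist_force: [1.0, -0.4, -2.6]
grip_width: 0.145
```

Request:
{"method": "carry_out", "body": {"series": [[[0.2,0,0],[0,0,0],255],[[0,0,0],[0,0,0],255]]}}

```text
t: 19.92
position: [0.5898, 0.1357, 0.0881]
tcp_rot: [[-0.002, -0.639, 0.769], [-0.007, 0.769, 0.639], [-1.0, -0.004, -0.007]]
wrist_force: [0.4, -0.5, -2.3]
grip_width: 0.143
```

Request:
{"method": "carry_out", "body": {"series": [[[0.2,0,0],[0,0,0],255],[[0,0,0],[0,0,0],255]]}}

```text
t: 20.08
position: [0.5901, 0.1357, 0.0866]
tcp_rot: [[-0.002, -0.639, 0.769], [-0.007, 0.769, 0.639], [-1.0, -0.005, -0.006]]
wrist_force: [-1.8, -0.9, 3.7]
grip_width: 0.142
```

Request:
{"method": "carry_out", "body": {"series": [[[0.2,0,0],[0,0,0],255],[[0,0,0],[0,0,0],255]]}}

```text
t: 20.25
position: [0.5901, 0.1357, 0.0848]
tcp_rot: [[-0.001, -0.639, 0.769], [-0.007, 0.769, 0.639], [-1.0, -0.005, -0.006]]
wrist_force: [-1.2, -0.1, 5.2]
grip_width: 0.143
```

Request:
{"method": "carry_out", "body": {"series": [[[0.2,0,0],[0,0,0],255],[[0,0,0],[0,0,0],255]]}}

```text
t: 20.42
position: [0.5902, 0.1357, 0.0829]
tcp_rot: [[-0.001, -0.639, 0.769], [-0.007, 0.769, 0.639], [-1.0, -0.005, -0.005]]
wrist_force: [-1.2, -0.5, 7.4]
grip_width: 0.147
```

This behaves like the spring: the first contact came where predicted and the force rises about 0.8–1 N/mm. I keep pushing down to flush.

Request:
{"method": "carry_out", "body": {"series": [[[0.2,0,0],[0,0,0],255],[[0,0,0],[0,0,0],255]]}}

```text
t: 20.58
position: [0.5902, 0.1357, 0.0811]
tcp_rot: [[-0.001, -0.639, 0.769], [-0.007, 0.769, 0.639], [-1.0, -0.005, -0.005]]
wrist_force: [-2.1, -1.9, 8.5]
grip_width: 0.142
```

Request:
{"method": "carry_out", "body": {"series": [[[0.2,0,0],[0,0,0],255],[[0,0,0],[0,0,0],255]]}}

```text
t: 20.75
position: [0.5902, 0.1357, 0.0792]
tcp_rot: [[-0.001, -0.639, 0.769], [-0.007, 0.769, 0.639], [-1.0, -0.005, -0.005]]
wrist_force: [-2.9, -1.6, 9.8]
grip_width: 0.142
```

Request:
{"method": "carry_out", "body": {"series": [[[0.1,0,0],[0,0,0],255],[[0,0,0],[0,0,0],255]]}}

```text
t: 20.92
position: [0.5902, 0.1357, 0.0784]
tcp_rot: [[-0.001, -0.639, 0.769], [-0.007, 0.769, 0.639], [-1.0, -0.005, -0.005]]
wrist_force: [-3.1, -1.2, 10.2]
grip_width: 0.14
```

Request:
{"method": "carry_out", "body": {"series": [[[0.1,0,-0.03],[0,0,0],255],[[0,0,0],[0,0,0],255]]}}

```text
t: 21.08
position: [0.5902, 0.1357, 0.0777]
tcp_rot: [[-0.0, -0.639, 0.769], [-0.007, 0.769, 0.639], [-1.0, -0.005, -0.004]]
wrist_force: [-3.1, 0.6, 11.9]
grip_width: 0.144
```

Request:
{"method": "carry_out", "body": {"series": [[[0.1,0,0],[0,0,0],255],[[0,0,0],[0,0,0],255]]}}

```text
t: 21.25
position: [0.5903, 0.1357, 0.0776]
tcp_rot: [[0.0, -0.639, 0.769], [-0.007, 0.769, 0.639], [-1.0, -0.005, -0.004]]
wrist_force: [-6.7, -2.3, 18.6]
grip_width: 0.142
```

Flush: z stalls at 0.0776 and the force jumps. Now I turn clockwise (+ about tool x) in chunks.

Request:
{"method": "carry_out", "body": {"series": [[[0,0,-0.05],[3,0,0],255],[[0,0,0],[4,0,0],255],[[0,0,0],[5,0,0],255],[[0,0,0],[5,0,0],255],[[0,0,0],[0,0,0],255]]}}

```text
t: 21.67
position: [0.5904, 0.1355, 0.0776]
tcp_rot: [[0.002, -0.381, 0.924], [-0.006, 0.924, 0.381], [-1.0, -0.007, -0.001]]
wrist_force: [-3.2, -0.5, 16.1]
grip_width: 0.14
```

```bash
python3 - <<'E'
from h import *
s=arm.observe(); print(s['position'],s['wrist_force'],s['ft_torque'],s['tcp_rot'][:,1],s['grip_width'])
E
```

```text
[0.59040252 0.13547672 0.07761863] [-3.24123204 -0.45923942 16.05577702] [ 0.2577021   0.53721507 -0.01508082] [-0.38133721  0.92441306 -0.00651433] 0.1402710547746677
```

Request:
{"method": "carry_out", "body": {"series": [[[0,0,0],[6,0,0],255],[[0,0,0],[6,0,0],255],[[0,0,0],[6,0,0],255],[[0,0,0],[6,0,0],255],[[0,0,0],[6,0,0],255],[[0,0,0],[0,0,0],255]]}}

```text
t: 22.17
position: [0.5905, 0.1355, 0.0776]
tcp_rot: [[0.002, 0.133, 0.991], [-0.006, 0.991, -0.133], [-1.0, -0.006, 0.003]]
wrist_force: [-3.3, 0.5, 15.6]
grip_width: 0.146
```

Request:
{"method": "carry_out", "body": {"series": [[[0,0,0],[6,0,0],255],[[0,0,0],[6,0,0],255],[[0,0,0],[6,0,0],255],[[0,0,0],[6,0,0],255],[[0,0,0],[6,0,0],255],[[0,0,0],[0,0,0],255],[[0,0,0],[0,0,0],255]]}}

```text
t: 22.75
position: [0.5904, 0.1353, 0.0776]
tcp_rot: [[0.002, 0.606, 0.795], [-0.007, 0.795, -0.606], [-1.0, -0.004, 0.005]]
wrist_force: [-2.6, -0.9, 16.6]
grip_width: 0.149
```

```bash
python3 - <<'E'
from h import *
s=arm.observe(); y=s['tcp_rot'][:,1]; print(s['position'],s['wrist_force'],s['ft_torque'],np.degrees(np.arctan2(y[1],y[0])),s['grip_width'])
E
```

```text
[0.59042876 0.13526955 0.07761536] [-2.59448186 -0.93986684 16.64540903] [-0.18344713  0.47410342 -0.10142016] 52.6826692734659 0.1485917622426233
```

Request:
{"method": "carry_out", "body": {"series": [[[0,0,0],[3,0,0],255],[[0,0,0],[3,0,0],255],[[0,0,0],[2,0,0],255],[[0,0,0],[0,0,0],255],[[0,0,0],[0,0,0],255]]}}

```text
t: 23.17
position: [0.5901, 0.1351, 0.0776]
tcp_rot: [[0.001, 0.71, 0.704], [-0.007, 0.704, -0.71], [-1.0, -0.004, 0.006]]
wrist_force: [-5.9, -3.5, 17.7]
grip_width: 0.141
```

```bash
python3 - <<'E'
from h import *
s=arm.observe(); y=s['tcp_rot'][:,1]; print(s['t'],s['position'],s['wrist_force'],s['ft_torque'],np.degrees(np.arctan2(y[1],y[0])),s['grip_width'])
E
```

```text
23.1667 [0.59011755 0.13512068 0.07760565] [-5.93038885 -3.45505432 17.73519255] [-0.34473451  1.0137371   0.2321978 ] 44.73517890290634 0.1414308597946494
```

```bash
python3 - <<'E'
from h import *
p=arm.snapshot('side'); find(p,["bayonet_cover","filter_housing","bottle_white","bottle_amber","canister","tube_rack","vial","tape_roll"])
s=arm.observe(); print(s['t'],s['position'],s['wrist_force'],s['grip_width'])
print(arm.sign_off())
E
```

```text
bayonet_cover 0.97 [0.5815 0.1221 0.0901]
filter_housing 0.74 [0.5655 0.1118 0.0303]
filter_housing 0.49 [ 0.3915 -0.217   0.0209]
bottle_white 0.77 [0.4988 0.3649 0.0594]
bottle_white 0.49 [ 0.5562 -0.1386  0.0939]
bottle_amber 0.6 [0.4282 0.3446 0.0489]
bottle_amber 0.46 [0.5762 0.3842 0.078 ]
canister 0.92 [0.5738 0.3844 0.0785]
canister 0.51 [0.585  0.1211 0.0899]
tube_rack 0.87 [0.3858 0.0098 0.0339]
vial 0.73 [ 0.4169 -0.1329  0.0305]
tape_roll 0.71 [ 0.3907 -0.2134  0.0165]
tape_roll 0.45 [0.5002 0.3661 0.0592]
23.6167 [0.59011025 0.13510802 0.07761043] [-5.04910272 -2.86796449 18.03317243] 0.1470021798378419
the job is handed in; nothing more can be done
None
```

I opened the top drawer about 155 mm, lifted the cover out and fitted it into the housing slots. I pushed it down against the spring, turned it 85° clockwise to the stop, and handed in at 23.6 s still gripping and pressing.

**Last checks**
- **Flush on the rim:** the tool height stalled at 77.6 mm with about 18 N of push, against roughly 13 N from the spring. That height held through the whole turn.
- **At the stop:** the torque about the vertical jumped at 85°, where the stop should be.
- **Grip:** the grip force is set to 40 N. The opening stayed at about 14 mm, the width of the bar.
- **Bystanders:** all six were found again from the side camera within a few millimetres of where they started.

**What disagreed**
- **Finger length:** the fingertips seem to end roughly 30 mm short of the documented 14 mm ahead of the TCP. My first close on the handle missed above the bar because of this, and I repeated it lower. It also means the cover is held only by the upper part of its bar.
- **Sideways load:** about 5 to 6 N of sideways force remained on the wrist at the end.
- **No final picture:** I used up the 12 viewable pictures, so the seating and the turn were confirmed by force, tool pose and the detection networks, not by eye.

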